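# Empty the feeder tray and hold its belt tensioner back

## Robot

A 7-joint arm with a two-finger parallel gripper is mounted at the origin on a cart in front of the work surface, level with it; the furniture and walls round the work are solid. World frame = base frame: x ahead of the robot, y to its left, z up, the work surface at z = 0. Lengths are in m, angles in degrees, forces in N, time in s.
With the tool pointing down it reaches from about 0.4 to 0.9 m from the base axis. Payload 5.5 kg.
Tool frame: the origin (TCP) lies between the finger pads; the fingertips stand 17 mm ahead of it and the grasp point (between the pads) lies 2 mm behind it; z points along the fingers, x is the direction in which the jaws open and shut, and the axes are right-handed (so a half turn about z gives the same grasp; the last joint's range is limited). The gripper opens to 92 mm and grips with 3 to 60 N. Pads are 19 mm wide; open, the fingers measure 130 mm over their backs; the gripper's body (75 mm by 190 mm) begins 47 mm behind the grasp point.
Start: joints at [15.08, 28.699, -24.465, 88.831, 12.651, 65.22, -12.049], TCP at [0.65, 0, 0.221] pointing down, gripper open.
Joint ranges: [-164.97, 164.97], [-17.58, 116.51], [-87.97, 89.64], [11.32, 138.91], [-80.73, 260.73], [10.89, 115.49], [-147.41, 147.41]. Speed limits (degrees/s): [147.25, 147.25, 180, 180, 180, 180, 180].

## Interface

Orientations are given as a 3x3 rotation matrix whose columns are the frame's x, y, z axes.
In Python, from plant import state, camera, hand_in, recognise, regions_of gives the robot as it stands.
- The arm moves only by the shell command python3 -m inch 'ROWS' [FORCE]. ROWS is text: rows parted by semicolons, each of 7 numbers parted by spaces: the shift along the tool's x, y, z in cm, then the turn, a rotation vector about the tool's x, y, z in rad, then the opening, from 0 (shut) to 1 (fully open). In form: tx ty tz wx wy wz jaw; .... A call has 1 to 8 rows; each row is the pose to reach, as a shift and turn from the pose commanded when the call began, along the tool's axes at that moment; what a row does not reach only later rows make up. A row lasts 1/8 s, in which the tool goes at most 62.5 mm and 10.7 degrees, less where a joint would pass 70% of its speed; a pose out of reach is approached as far as the arm can. A call with a gripper value outside its range is refused whole. The fingers move at their own pace and stop on an object; FORCE is the grip in N (left out, the last holds). Time passes only in rows, so rows that repeat a pose let the fingers close. It gives the time, the measured TCP pose, the force and the opening at its end, in the units of the state.
- state(): the state, without advancing time (a new reading comes with each control period).
- camera(name): name is "scene" or "side" or "wrist"; returns a dict with "frame" (480x640x3 uint8, red, green, blue), "intrinsics" (3x3 intrinsics, pixels), "k1" (the pictures are not rectified: a ray, as slopes to the right and down, at radius r is drawn at 1 + k1 r^2 times it, then the intrinsics apply), "rvec" (rotation vector, rad) and "tvec" (3), from world to camera coordinates, as OpenCV has them. Camera axes: x right, y down, z forward; pixel columns grow to the right and rows downward; lengths in m; the calibration is good to about 2 mm. A picture is of the moment at which its call begins. There is no depth.
- hand_in(): hands the job in, once; it reports no verdict.
Trained networks look in a picture, given as the dict that the camera call returned (one of the last four; its "shot" number tells which), for a name from the list of things; names that differ only in an ending like _2 or _b are one class to them, and where a whole thing is asked for, a point or a joint stands for the part that bears it (a point fixed in the world has none). Each returns a list of dicts, best first, with "conf" (0 to 1); they miss things now and then, are a little off and sometimes report something else, mostly with a low value. They report only what shows in the picture. A call takes as long as a camera call.
- recognise(picture, query): "location" ([column, row] in pixels, amid what is visible of it).
- regions_of(picture, query): "pixels" (480x640 bool, what is visible of it) and "location" ([column, row] in pixels, amid what is visible of it).
The state is a dict: "time": time; "qpos": joint angles; "joint_velocities": joint speeds; "effort": joint torques, N m; "tcp_pos": TCP position; "tcp_rot": TCP orientation; "contact_force": force on the tool from outside, world axes, zero at the start; "ft_torque": the same for the moment, N m; "grip_width": finger opening in m.
Only numpy, scipy, OpenCV 4.12 (cv2) and the standard library are available. Lean on these libraries where they do the work, as an engineer would, in place of code of your own. Each camera call takes 0.05 s, during which the arm holds its last target. There are 200 camera calls.

## Task

Get the small parts feeder ready for a new drive belt: lift the tip-up tray by its yellow handle bar so that all three steel blocks slide into the blue bin, and lower the tray again. Then push the green sprung tensioner arm by its red post back past the click of the brass pawl, and a little further so that the arm stands clear of the pawl, and finish while holding it there against its spring. Leave the oil can, the hex key and the file alone.

Things in the scene. Friction and masses are not known exactly. Their poses are not given: they have to be found in the camera images.
- feeder: Parts feeder bolted to the bench: grey base plate 250 x 300 mm, 12 mm thick. Origin on the bench surface, in the plane of the base's underside. In its own frame (x away from the robot at yaw 0, y left, z up) the plate spans x -150..+100 and y -110..+190 mm; the tray lies over x 0..80, y -80..+45; the blue bin beyond its lip over y 50..188, walls up to 107 mm high; the tensioner is at x below 0, y -70..+30; a motor with a pulley, 76 mm high, stands at x -95, y 145.
- tray_handle (a point): Centre of the tray's yellow handle bar: round, 12 mm thick, 84 mm long along the feeder's x axis, 82 mm above the bench when the tray is down, on two thin stems 77 mm apart; 45 mm clear between the bar and the tray's rear wall, free space below it down to the base plate. To be pinched from above with the fingers closing along the feeder's y. The bar may turn between the fingers.
- tray_hinge (a point): Middle of the tray's hinge axis (parallel to the feeder's x), at the open lip of the tray over the edge of the bin, 76 mm above the bench. The handle bar is 175 mm from this axis towards the feeder's -y.
- tip_tray (a joint): Angle of the tray about its hinge: 0 lying on its legs, grows as the handle is lifted (the handle moves up and towards the feeder's +y), end stop 1.3 rad. It falls back by its own weight. The tray is dark sheet steel, 250 g, open at the lip, walls 25 mm high; the blocks in it slide out once it is steep; it is empty by 1.2 rad.
- bin_floor (a point): Centre of the floor of the blue catch bin; axes as the feeder's. Inside 90 mm (x) by 130 mm (y).
- block_long_centre (a point): Centre of the ground steel block 25 x 50 x 25 mm, 244 g, lying in the tray.
- block_flat_centre (a point): Centre of the ground steel block 30 x 35 x 12 mm, 98 g, lying in the tray.
- block_thin_centre (a point): Centre of the thin ground steel block 9 x 30 x 20 mm, 42 g, lying in the tray.
- push_post (a point): Point on the axis of the red upright post at the end of the tensioner arm, 75 mm above the bench. The post is 16 mm in diameter, free from 45 mm to 110 mm above the bench, 95 mm from the arm's pivot.
- tensioner_pivot (a point): Point on the upright pivot axis of the tensioner arm. The arm points from here towards the robot (feeder's -x), at rest 0.36 rad to the feeder's -y side of that direction.
- tensioner (a joint): Angle of the tensioner arm: 0 at rest, grows as the post is pushed towards the feeder's +y, along an arc about the pivot; end stop (black rubber) at 0.72 rad. It takes about 3 N at the post at the start, 5 to 6 N while the arm rides over the pawl (0.03 to 0.53 rad), 9 to 10 N beyond it. At about 0.55 rad the pawl snaps up behind the arm; let go there, the arm comes to rest against the pawl at 0.55 rad; from 0.59 rad it stands clear of the pawl.
- pawl (a joint): Brass pawl slider under the arm's path: 0 up, grows (m) as the arm presses it down, up to 0.009 in passing; back at 0 after the click.
- oil_can: Green oil can, 64 x 83 x 146 mm, bystander; origin under its centre.
- hex_key: Black hex key, 36 x 88 x 6 mm, bystander; origin under its centre.
- fine_file: Hand file with wooden handle, 22 x 220 x 22 mm, bystander; origin under its centre.

How it is judged:
By the outcome, as a careful person would: the job done as asked, in the order asked, and still so for the second after the job is handed in, while the arm keeps its last pose, push and grip.
It also fails if it takes over 64 s, if anything falls off the work surface, if the arm or the gripper's body presses on something with over 40 N, if the wrist force passes 120 N, or if a joint passes its speed limit or range.

## Working session

There is one attempt and no reset: what is moved stays moved. The work goes in short steps, Python scripts to look and compute and a shell command to move; the robot and the scene stay as the last step left them, time stands still between calls to the robot, and variables do not carry over. Pictures are saved under pics/ and viewed, about 8 in all and at most 12, crops included, and the job is handed in when it is done.

```bash
mkdir -p pics; ls; cat > h.py <<'E'
import numpy as np,cv2
from plant import *
def save(c,n):cv2.imwrite('pics/'+n,cv2.cvtColor(c['frame'],cv2.COLOR_RGB2BGR))
def ray(c,px):
    K=np.array(c['intrinsics']);k=c['k1']
    d=cv2.undistortPoints(np.array([[px]],float),K,np.array([k,0,0,0,0.]))[0,0]
    R=cv2.Rodrigues(np.array(c['rvec'],float))[0];t=np.array(c['tvec'],float)
    o=-R.T@t;v=R.T@np.array([d[0],d[1],1]);return o,v/np.linalg.norm(v)
def atz(c,px,z):
    o,v=ray(c,px);return o+v*(z-o[2])/v[2]
def proj(c,P):
    return cv2.projectPoints(np.array(P,float).reshape(-1,3),np.array(c['rvec'],float),np.array(c['tvec'],float),np.array(c['intrinsics']),np.array([c['k1'],0,0,0,0.]))[0][:,0]
def tri(rs):
    A=sum(np.eye(3)-np.outer(v,v) for o,v in rs);b=sum((np.eye(3)-np.outer(v,v))@o for o,v in rs)
    return np.linalg.solve(A,b)
E
python3 - <<'E'
from h import *
C={n:camera(n) for n in('scene','side','wrist')}
zs=dict(tray_handle=.082,push_post=.0775,tray_hinge=.076,tensioner_pivot=.05,bin_floor=.015,pawl=.03,block_long_centre=.06,oil_can=.07,hex_key=.003,fine_file=.011,feeder=.012)
for n,c in C.items():
    save(c,n+'0.png');print(n,ray(c,(320,240)))
for q,z in zs.items():
    rs=[]
    for n,c in C.items():
        r=recognise(c,q)
        if r: print(q,n,np.round(r[0]['location']),round(r[0]['conf'],2),atz(c,r[0]['location'],z).round(3)); rs.append(ray(c,r[0]['location'])) if r[0]['conf']>.5 else 0
    if len(rs)>1:print('   tri',tri(rs).round(3))
E
```

```text
pics
scene (array([-0.37637037,  0.56639671,  0.95955398]), array([ 0.66046842, -0.38639472, -0.64380167]))
side (array([ 0.33600613, -0.80772061,  0.74613182]), array([ 0.18231743,  0.76570216, -0.61681485]))
wrist (array([0.64932431, 0.07370473, 0.38462527]), array([-0.01024153, -0.28226438, -0.95928199]))
tray_handle scene [339. 206.] 0.86 [ 0.61  -0.068  0.082]
tray_handle side [363. 267.] 0.74 [ 0.607 -0.1    0.082]
tray_handle wrist [253. 266.] 0.77 [ 0.59  -0.038  0.082]
   tri [ 0.605 -0.063  0.068]
push_post scene [382. 244.] 0.9 [ 0.44  -0.074  0.078]
push_post side [304. 283.] 0.89 [ 0.464 -0.121  0.078]
push_post wrist [161. 286.] 0.57 [ 0.509 -0.059  0.078]
   tri [ 0.477 -0.088  0.038]
tray_hinge scene [329. 250.] 0.69 [0.488 0.038 0.076]
tray_hinge side [324. 270.] 0.74 [ 0.518 -0.087  0.076]
tray_hinge wrist [209. 153.] 0.97 [0.559 0.054 0.076]
   tri [0.541 0.02  0.003]
tensioner_pivot scene [330. 250.] 0.83 [0.513 0.02  0.05 ]
tensioner_pivot side [324. 269.] 0.62 [ 0.525 -0.056  0.05 ]
tensioner_pivot wrist [209. 154.] 0.55 [0.551 0.052 0.05 ]
   tri [0.541 0.019 0
[... 382 characters left out ...]
entre scene [351. 204.] 0.66 [ 0.626 -0.114  0.06 ]
block_long_centre wrist [258. 314.] 0.81 [ 0.587 -0.094  0.06 ]
   tri [ 0.592 -0.085  0.089]
oil_can scene [442. 186.] 0.88 [ 0.552 -0.349  0.07 ]
oil_can side [400. 383.] 0.71 [ 0.584 -0.4    0.07 ]
   tri [ 0.592 -0.383  0.037]
hex_key scene [472. 230.] 0.46 [ 0.429 -0.354  0.003]
hex_key side [306. 397.] 0.76 [ 0.423 -0.352  0.003]
fine_file scene [161. 345.] 0.93 [0.488 0.449 0.011]
fine_file side [280. 182.] 0.63 [0.493 0.436 0.011]
   tri [0.495 0.448 0.004]
feeder scene [326. 251.] 0.97 [0.552 0.008 0.012]
feeder side [326. 266.] 0.64 [ 0.543 -0.006  0.012]
feeder wrist [206. 155.] 0.76 [0.536 0.048 0.012]
   tri [0.543 0.024 0.007]
```

```bash
python3 - <<'E'
import cv2
a=cv2.imread('pics/scene0.png')[120:360,200:520];cv2.imwrite('pics/s1.png',cv2.resize(a,(800,600)))
E
```

```text
(no output)
```

View pics/s1.png

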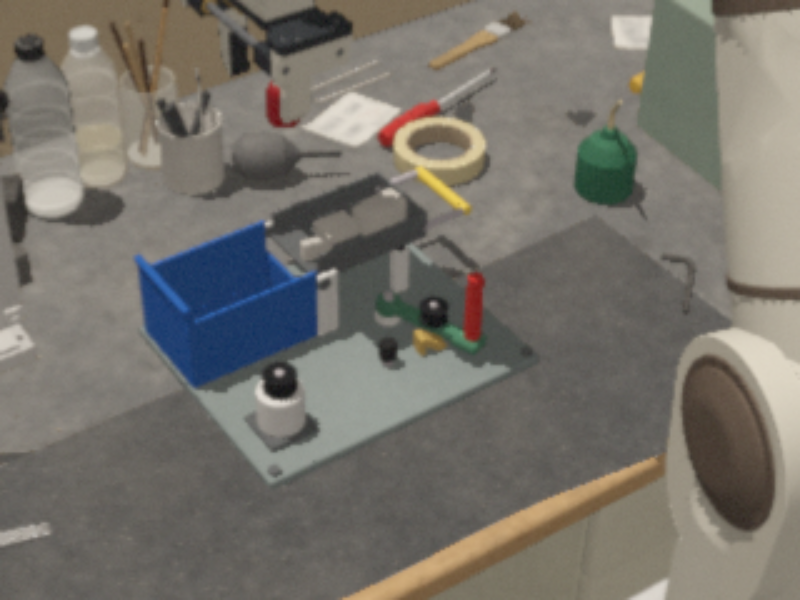

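View pics/wrist0.png

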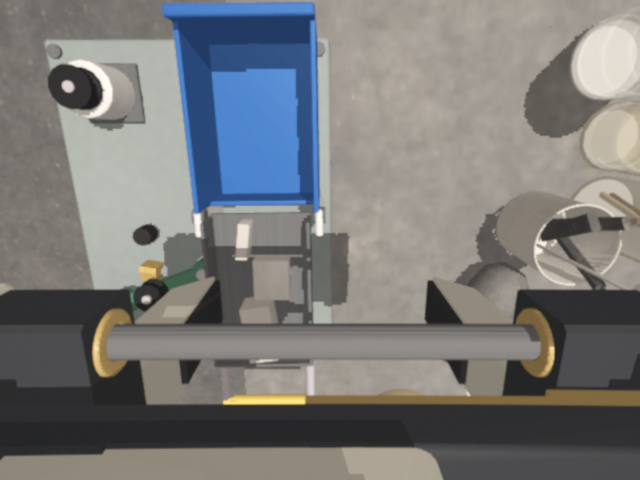

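View pics/side0.png

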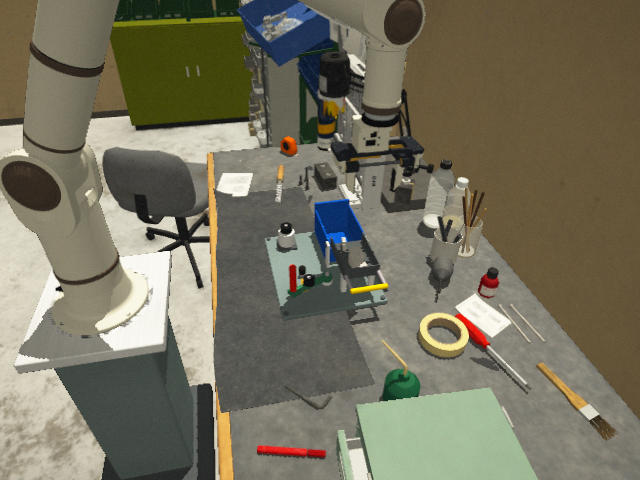

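The pictures show the feeder nearly aligned with the world axes. The yellow bar is at about scene (377,196) and side (369,288), and the red post at scene (389,244) and side (292,278). I'll fit the feeder pose from the plate corners and the colours.

```bash
python3 - <<'E'
from h import *
from scipy.optimize import least_squares
C={n:camera(n) for n in('scene','side','wrist')}
def mask(c,kind,box):
    h=cv2.cvtColor(c['frame'],cv2.COLOR_RGB2HSV).astype(int);H,S,V=h[...,0],h[...,1],h[...,2]
    m=((H>22)&(H<34) if kind=='y' else ((H<6)|(H>174)))&(S>170)&(V>80)
    b=np.zeros_like(m);x0,y0,x1,y1=box;b[y0:y1,x0:x1]=1
    return np.argwhere(m&b)[:,::-1].astype(float)
def ends(p):
    m=p.mean(0);u=np.linalg.svd(p-m,full_matrices=0)[2][0];s=(p-m)@u
    return m,m+u*s.min(),m+u*s.max(),len(p)
hy={}
for n,b in dict(scene=(355,180,395,212),side=(340,275,395,300)).items():
    hy[n]=ends(mask(C[n],'y',b));print('bar',n,[np.round(v,1) for v in hy[n]])
po={}
for n,b in dict(scene=(375,220,400,265),side=(284,260,300,298)).items():
    po[n]=ends(mask(C[n],'r',b));print('post',n,[np.round(v,1) for v in po[n]])
obs=[('scene',(-.15,.19,.012),(308.8,312.5)),('scene',(-.15,-.11,.012),(413.5,261)),('scene',(.1,.19,.012),(258,252)),
('side',(-.15,.19,.012),(265,237)),('side',(-.15,-.11,.012),(283,315)),('side',(.1,-.11,.012),(387,303)),
('wrist',(-.15,.19,.012),(47,40)),('wrist',(.1,.19,.012),(329,40))]
def tf(p,P):
    c,s=np.cos(p[2]),np.sin(p[2]);return np.array([p[0]+c*P[0]-s*P[1],p[1]+s*P[0]+c*P[1],P[2]])
f=lambda p:np.concatenate([proj(C[n],tf(p,P))[0]-q for n,P,q in obs])
r=least_squares(f,[.6,0,0],loss='soft_l1');print('feeder',r.x.round(4),np.round(f(r.x).reshape(-1,2),1).tolist())
B=tri([ray(C[n],hy[n][0]) for n in hy]);print('bar tri',B.round(4))
for n in hy:print(n,[atz(C[n],hy[n][i],.082).round(4) for i in(0,1,2)])
print('post tri',tri([ray(C[n],po[n][0]) for n in po]).round(4))
for n in po:print(n,atz(C[n],po[n][0],.0775).round(4))
c,s=np.cos(r.x[2]),np.sin(r.x[2]);
fr=lambda P:np.array([[c,s],[-s,c]])@(P[:2]-r.x[:2])
print('bar in feeder',fr(B),'post',fr(tri([ray(C[n],po[n][0]) for n in po])))
print('pivot guess: post angle .36')
print(state()['tcp_pos'],state()['tcp_rot'])
E
```

```text
<stdin>:10: RuntimeWarning: Mean of empty slice.
  ret = um.true_divide(
Traceback (most recent call last):
IndexError: index 0 is out of bounds for axis 0 with size 0
```

```bash
cat > fit.py <<'E'
from h import *
from scipy.optimize import least_squares
C={n:camera(n) for n in('scene','side','wrist')}
def mask(c,kind,box):
    h=cv2.cvtColor(c['frame'],cv2.COLOR_RGB2HSV).astype(int);H,S,V=h[...,0],h[...,1],h[...,2]
    m=((H>20)&(H<36) if kind=='y' else ((H<8)|(H>172)))&(S>140)&(V>80)
    b=np.zeros_like(m);x0,y0,x1,y1=box;b[y0:y1,x0:x1]=1
    return np.argwhere(m&b)[:,::-1].astype(float)
def ends(p):
    m=p.mean(0);u=np.linalg.svd(p-m,full_matrices=0)[2][0];s=(p-m)@u
    return m,m+u*s.min(),m+u*s.max(),len(p)
hy={};po={}
im=C['scene']['frame'];print(im[194:198,374:380].tolist())
for n,b in dict(scene=(355,180,395,212),side=(340,275,395,300)).items():
    hy[n]=ends(mask(C[n],'y',b));print('bar',n,[np.round(v,1) for v in hy[n]])
for n,b in dict(scene=(375,220,400,265),side=(284,260,300,298)).items():
    po[n]=ends(mask(C[n],'r',b));print('post',n,[np.round(v,1) for v in po[n]])
obs=[('scene',(-.15,.19,.012),(308.8,312.5)),('scene',(-.15,-.11,.012),(413.5,261)),('scene',(.1,.19,.012),(258,252)),
('side',(-.15,.19,.012),(265,237)),('side',(-.15,-.11,.012),(283,315)),('side',(.1,-.11,.012),(387,303)),
('wrist',(-.15,.19,.012),(47,40)),('wrist',(.1,.19,.012),(329,40))]
def tf(p,P):
    c,s=np.cos(p[2]),np.sin(p[2]);return np.array([p[0]+c*P[0]-s*P[1],p[1]+s*P[0]+c*P[1],P[2]])
f=lambda p:np.concatenate([proj(C[n],tf(p,P))[0]-q for n,P,q in obs])
r=least_squares(f,[.6,0,0],loss='soft_l1');print('feeder',r.x.round(4),np.round(f(r.x).reshape(-1,2),1).tolist())
B=tri([ray(C[n],hy[n][0]) for n in hy]);print('bar tri',B.round(4))
for n in hy:print(n,[atz(C[n],hy[n][i],.082).round(4) for i in(0,1,2)])
T=tri([ray(C[n],po[n][0]) for n in po]);print('post tri',T.round(4))
for n in po:print(n,atz(C[n],po[n][0],.0775).round(4))
c,s=np.cos(r.x[2]),np.sin(r.x[2])
fr=lambda P:np.array([[c,s],[-s,c]])@(P[:2]-r.x[:2])
print('bar in feeder',fr(B),'post',fr(T))
print(state()['tcp_pos'],state()['tcp_rot'])
E
python3 fit.py
```

```text
[[[226, 198, 88], [235, 207, 94], [235, 207, 95], [224, 197, 91], [181, 158, 78], [135, 118, 75]], [[206, 178, 77], [224, 196, 87], [233, 206, 93], [236, 209, 96], [225, 198, 90], [203, 179, 90]], [[176, 153, 77], [202, 176, 75], [221, 194, 85], [233, 206, 93], [237, 209, 96], [231, 205, 97]], [[142, 127, 95], [170, 147, 77], [197, 169, 71], [219, 191, 83], [231, 203, 90], [237, 208, 95]]]
bar scene [array([376.4, 195.4]), array([366.6, 187.4]), array([387., 204.]), np.int64(97)]
bar side [array([368.3, 288.1]), array([387.2, 285. ]), array([349.9, 291.1]), np.int64(220)]
post scene [array([389.1, 242. ]), array([389.9, 228.9]), array([388.2, 255.1]), np.int64(167)]
post side [array([292.4, 277.7]), array([292.1, 264. ]), array([292.7, 291. ]), np.int64(165)]
feeder [ 0.5567 -0.0434  0.0073] [[-1.3, -1.2], [2.6, -0.5], [-3.0, -3.8], [-0.6, 0.5], [-1.2, 3.3], [1.0, -2.1], [-3.8, -0.0], [0.9, 0.1]]
bar tri [ 0.5971 -0.1704  0.0818]
scene [array([ 0.5955, -0.17  ,  0.082 ]), array([ 0.6373, -0.1692,  0.082 ]), array([ 0.552 , -0.1709,  0.082 ])]
side [array([ 0.5979, -0.1698,  0.082 ]), array([ 0.6414, -0.1691,  0.082 ]), array([ 0.556 , -0.1706,  0.082 ])]
post tri [ 0.4423 -0.0955  0.0732]
scene [ 0.4367 -0.0922  0.0775]
side [ 0.4428 -0.0989  0.0775]
bar in feeder [ 0.03943569 -0.12726101] post [-0.11478581 -0.05123522]
[6.50019302e-01 5.82907125e-05 2.20541393e-01] [[ 9.99999994e-01  8.40827910e-05  6.99634192e-05]
 [ 8.40800488e-05 -9.99999996e-01  3.91977069e-05]
 [ 6.99667147e-05 -3.91918241e-05 -9.99999997e-01]]
```

The fit agrees with the stated geometry: the bar is at (0.597, -0.170, 0.082), as given. The post is at (0.442, -0.096), which puts the hinge at y≈0.005, z=0.076 and the pivot at about (0.531, -0.062). I'll move above the bar and turn 90°.

```bash
python3 -m inch '-5.3 17 -2 0 0 1.57 0.4;-5.3 17 -2 0 0 1.57 0.4;-5.3 17 -2 0 0 1.57 0.4;-5.3 17 -2 0 0 1.57 0.4;-5.3 17 -2 0 0 1.57 0.4;-5.3 17 -2 0 0 1.57 0.4;-5.3 17 -2 0 0 1.57 0.4;-5.3 17 -2 0 0 1.57 0.4' 30; python3 -c "
from h import *
s=state();print(s['tcp_rot'],s['qpos'],s['grip_width'])"
```

```text
time: 3.1
tcp_pos: [0.597, -0.1699, 0.2406]
tcp_rot: [[0.065, -0.998, 0.0], [-0.998, -0.065, 0.0], [-0.0, -0.0, -1.0]]
contact_force: [0.0, -0.0, 0.7]
grip_width: 0.0368
[[ 6.47555272e-02 -9.97901154e-01  8.81389664e-05]
 [-9.97901155e-01 -6.47555192e-02  9.08001556e-05]
 [-8.49020956e-05 -9.38337883e-05 -9.99999992e-01]] [ 17.8781879   22.86674877  -5.9040507   92.60723508   2.52815836
  64.65270194 -74.93469439] 0.03675373392697823
```

```bash
python3 -m inch '0 0 5 0 0 0.057 0.4;0 0 9 0 0 0.057 0.4;0 0 12 0 0 0.057 0.4;0 0 14 0 0 0.057 0.4;0 0 15.2 0 0 0.057 0.4;0 0 16.1 0 0 0.057 0.4;0 0 16.1 0 0 0.057 0.4'; python3 - <<'E'
from h import *
c=camera('side');save(c,'side1.png');a=c['frame'][200:340,250:440];w=camera('wrist')['frame']
cv2.imwrite('pics/g1.png',cv2.cvtColor(np.hstack([cv2.resize(a,(480,354)),cv2.resize(w[:],(320,354))]),cv2.COLOR_RGB2BGR))
E
```

```text
time: 3.98
tcp_pos: [0.5971, -0.17, 0.0795]
tcp_rot: [[0.014, -1.0, -0.0], [-1.0, -0.014, 0.0], [-0.0, 0.0, -1.0]]
contact_force: [0.0, -0.7, 0.3]
grip_width: 0.0368
```

View pics/g1.png

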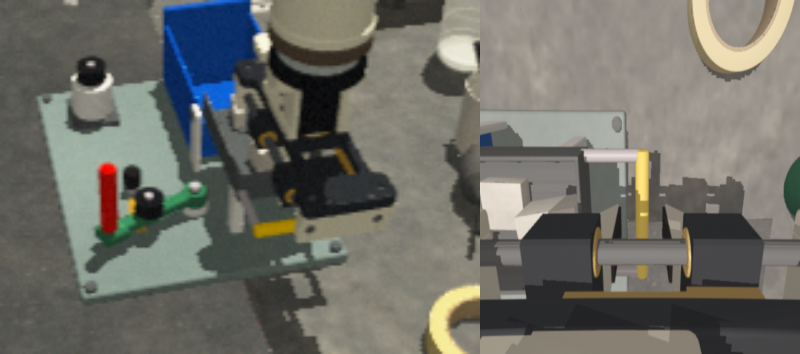

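The bar sits between the fingers: wrist inset column ~643, with the jaws on both sides. I'll grip it and lift along the arc.

```bash
python3 -m inch '0 0 0 0 0 0 0;0 0 0 0 0 0 0;0 0 0 0 0 0 0;0 0 0 0 0 0 0' 30; python3 -m inch '-0.1 0 -1.4 0 0 0 0;-0.32 0 -2.8 0 0 0 0;-0.64 0 -4.1 0 0 0 0;-1.1 0 -5.5 0 0 0 0;-1.6 0 -6.8 0 0 0 0;-2.25 0 -8 0 0 0 0;-3 0 -9.2 0 0 0 0;-3.8 0 -10.3 0 0 0 0'
```

```text
time: 4.58
tcp_pos: [0.5976, -0.1704, 0.081]
tcp_rot: [[0.014, -1.0, 0.001], [-1.0, -0.014, -0.001], [0.001, -0.001, -1.0]]
contact_force: [-5.4, 0.4, 20.6]
grip_width: 0.0025
time: 5.58
tcp_pos: [0.5965, -0.1313, 0.1833]
tcp_rot: [[0.014, -1.0, 0.0], [-1.0, -0.014, 0.0], [-0.0, -0.0, -1.0]]
contact_force: [0.3, -0.1, 0.2]
grip_width: 0.0003
```

The grip closed on nothing (width 0), so I'm looking again.

```bash
python3 - <<'E'
from h import *
c=camera('side');w=camera('wrist');s=camera('scene')
a=c['frame'][200:340,250:440]
cv2.imwrite('pics/g2.png',cv2.cvtColor(np.hstack([cv2.resize(a,(400,300)),cv2.resize(w['frame'],(400,300))]),cv2.COLOR_RGB2BGR))
for n,p in(('side',c),('wrist',w),('scene',s)):
    for r in regions_of(p,'tray_handle')[:1]:
        print(n,r['location'],r['conf'],r['pixels'].sum())
        h=cv2.cvtColor(p['frame'],cv2.COLOR_RGB2HSV).astype(int)
        m=(h[...,0]>20)&(h[...,0]<36)&(h[...,1]>140)&(h[...,2]>80)&r['pixels'];q=np.argwhere(m)[:,::-1]
        if len(q):print(len(q),q.mean(0),q.min(0),q.max(0),atz(p,q.mean(0),.082))
E
```

```text
side [360.3, 268.6] 0.8 1304
190 [368.95789474 287.91052632] [350 283] [386 292] [ 0.59941064 -0.16959394  0.082     ]
wrist [236.6, 218.7] 0.59 17150
643 [378.39346812 263.50544323] [371 238] [386 288] [ 0.57537542 -0.17167967  0.082     ]
scene [342.5, 213.4] 0.61 1189
70 [375.91428571 195.1       ] [367 187] [386 203] [ 0.59722041 -0.16960928  0.082     ]
```

View pics/g2.png

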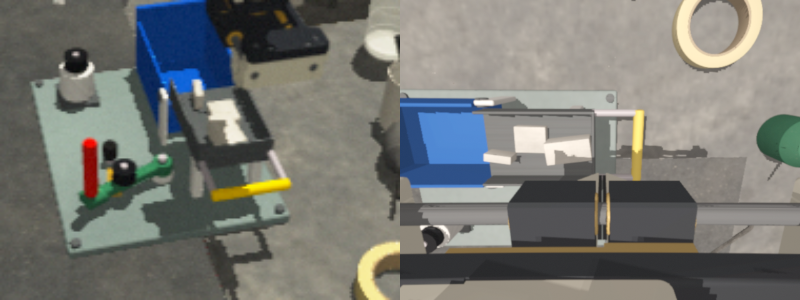

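The bar hasn't moved, and all three blocks are still in the tray. The bar must have squeezed out at the fingertips, so I'll go about 12 mm deeper and check the width before lifting.

```bash
python3 -m inch '2 0 0 0 0 0 0.4;3.88 0 0 0 0 0 0.4;3.88 0 0 0 0 0 0.4;3.88 0 3 0 0 0 0.4;3.88 0 6 0 0 0 0.4;3.88 0 9 0 0 0 0.4;3.88 0 10.5 0 0 0 0.4;3.88 0 11.5 0 0 0 0.4' 15; python3 -m inch '0 0 0 0 0 0 0.4;0 0 0 0 0 0 0.12;0 0 0 0 0 0 0.12';python3 -m inch '0 0 0 0 0 0 0.1;0 0 0 0 0 0 0;0 0 0 0 0 0 0'
```

```text
time: 6.88
tcp_pos: [0.597, -0.1707, 0.067]
tcp_rot: [[0.014, -1.0, -0.0], [-1.0, -0.014, 0.0], [-0.0, 0.0, -1.0]]
contact_force: [0.4, 0.6, -0.6]
grip_width: 0.0368
time: 7.25
tcp_pos: [0.5978, -0.171, 0.0686]
tcp_rot: [[0.014, -1.0, 0.002], [-1.0, -0.014, -0.0], [0.0, -0.002, -1.0]]
contact_force: [0.2, 0.8, 0.0]
grip_width: 0.0209
time: 7.62
tcp_pos: [0.5974, -0.1704, 0.0681]
tcp_rot: [[0.014, -1.0, 0.001], [-1.0, -0.014, 0.0], [-0.0, -0.001, -1.0]]
contact_force: [-1.0, 2.1, 4.1]
grip_width: 0.0117
```

```bash
python3 -m inch '0 0 0 0 0 0 0;0 0 0 0 0 0 0;0 0 0 0 0 0 0' 30
```

```text
time: 8.0
tcp_pos: [0.5975, -0.1704, 0.0681]
tcp_rot: [[0.014, -1.0, 0.001], [-1.0, -0.014, 0.0], [-0.0, -0.001, -1.0]]
contact_force: [-1.1, 2.0, 5.3]
grip_width: 0.0111
```

```bash
python3 -m inch '-0.05 0 -0.7 0 0 0 0;-0.1 0 -1.4 0 0 0 0;-0.2 0 -2.1 0 0 0 0;-0.2 0 -2.1 0 0 0 0'; python3 - <<'E'
from h import *
c=camera('side');w=camera('wrist')
a=c['frame'][200:340,250:440]
cv2.imwrite('pics/g3.png',cv2.cvtColor(np.hstack([cv2.resize(a,(400,300)),cv2.resize(w['frame'],(400,300))]),cv2.COLOR_RGB2BGR))
E
```

```text
time: 8.5
tcp_pos: [0.5974, -0.1685, 0.0891]
tcp_rot: [[0.014, -1.0, 0.001], [-1.0, -0.014, 0.0], [-0.0, -0.001, -1.0]]
contact_force: [3.3, 1.2, -3.5]
grip_width: 0.0112
```

View pics/g3.png

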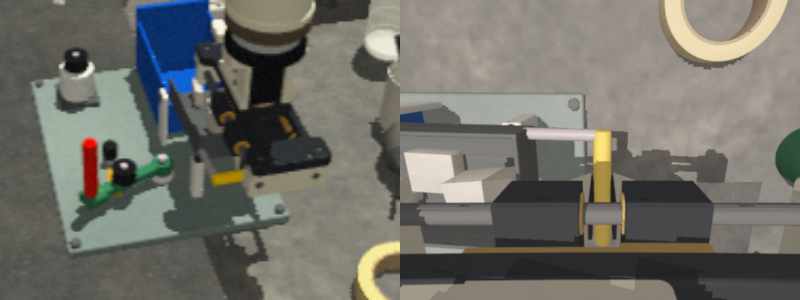

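The bar is held (width 11 mm) and the tray has started to rise. Continuing along the arc.

```bash
python3 -m inch '-0.23 0 -1.2 0 0 0 0;-0.54 0 -2.39 0 0 0 0;-0.94 0 -3.55 0 0 0 0;-1.42 0 -4.68 0 0 0 0;-1.97 0 -5.77 0 0 0 0;-2.6 0 -6.82 0 0 0 0;-3.3 0 -7.83 0 0 0 0;-4.07 0 -8.78 0 0 0 0'
```

```text
time: 9.6
tcp_pos: [0.5968, -0.13, 0.1777]
tcp_rot: [[0.012, -1.0, 0.002], [-1.0, -0.012, -0.003], [0.003, -0.002, -1.0]]
contact_force: [5.6, -4.5, -1.4]
grip_width: 0.0111
```

```bash
python3 -m inch '-0.83 0 -0.9 0 0 0 0;-1.73 0 -1.73 0 0 0 0;-2.68 0 -2.51 0 0 0 0;-3.69 0 -3.21 0 0 0 0;-4.74 0 -3.84 0 0 0 0;-5.83 0 -4.4 0 0 0 0;-6.95 0 -4.88 0 0 0 0;-7.95 0 -5.22 0 0 0 0'; python3 -m inch '0 0 0 0 0 0 0;0 0 0 0 0 0 0;0 0 0 0 0 0 0;0 0 0 0 0 0 0'; python3 - <<'E'
from h import *
c=camera('scene');w=camera('wrist')
a=c['frame'][120:360,200:520]
cv2.imwrite('pics/g4.png',cv2.cvtColor(np.hstack([cv2.resize(a,(400,300)),cv2.resize(w['frame'],(400,300))]),cv2.COLOR_RGB2BGR))
E
```

```text
time: 10.6
tcp_pos: [0.5958, -0.0522, 0.2316]
tcp_rot: [[0.011, -1.0, 0.003], [-1.0, -0.011, -0.005], [0.005, -0.003, -1.0]]
contact_force: [0.5, -5.4, 9.3]
grip_width: 0.0109
time: 11.1
tcp_pos: [0.5958, -0.0519, 0.2316]
tcp_rot: [[0.011, -1.0, 0.003], [-1.0, -0.011, -0.004], [0.004, -0.003, -1.0]]
contact_force: [0.1, -4.8, 8.9]
grip_width: 0.0106
```

View pics/g4.png

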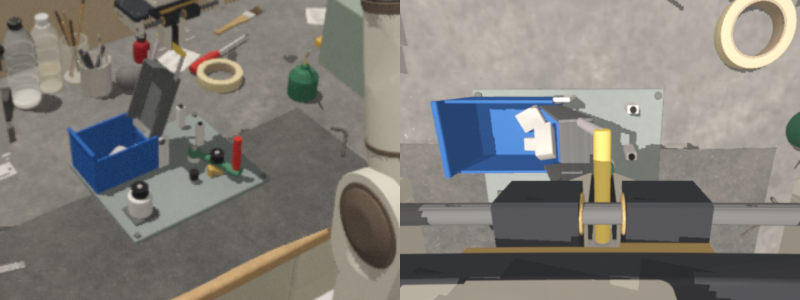

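The tray is steep and its blocks are lying at the near end of the bin. I'll check all three from a zoomed wrist crop.

```bash
python3 - <<'E'
from h import *
w=camera('wrist')
cv2.imwrite('pics/g5.png',cv2.cvtColor(cv2.resize(w['frame'][140:290,40:400],(780,325),interpolation=cv2.INTER_CUBIC),cv2.COLOR_RGB2BGR))
for q in('block_long_centre','block_flat_centre','block_thin_centre'):
    for r in recognise(w,q)[:2]:print(q,r['conf'],np.round(r['location']),atz(w,r['location'],.03).round(3))
E
```

```text
block_long_centre 0.81 [230. 229.] [0.573 0.038 0.03 ]
block_flat_centre 0.84 [209. 189.] [0.612 0.056 0.03 ]
block_thin_centre 0.61 [206. 232.] [0.569 0.063 0.03 ]
```

View pics/g5.png

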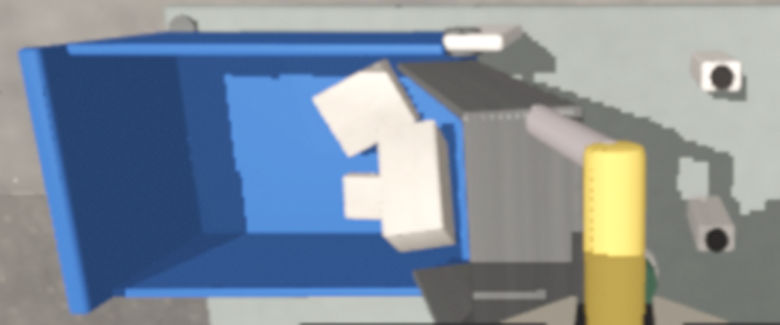

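All three blocks are in the bin, at crop (365,107), (410,185) and (360,195). Lowering the tray along the reverse arc.

```bash
python3 -m inch '2.12 0 0.82 0 0 0 0;4.26 0 2.01 0 0 0 0;6.22 0 3.49 0 0 0 0;7.95 0 5.22 0 0 0 0;9.42 0 7.18 0 0 0 0;10.6 0 9.32 0 0 0 0;11.08 0 10.45 0 0 0 0;11.48 0 11.61 0 0 0 0'; python3 -m inch '0.31 0 1.19 0 0 0 0;0.54 0 2.39 0 0 0 0;0.69 0 3.59 0 0 0 0;0.74 0 4.48 0 0 0 0;0.74 0 4.48 0 0 0 0;0.74 0 4.48 0 0 0 0'
```

```text
time: 12.4
tcp_pos: [0.5968, -0.1634, 0.1109]
tcp_rot: [[0.014, -1.0, -0.001], [-1.0, -0.014, 0.001], [-0.001, 0.001, -1.0]]
contact_force: [3.4, -1.6, 0.6]
grip_width: 0.011
time: 13.15
tcp_pos: [0.5969, -0.1703, 0.0677]
tcp_rot: [[0.014, -1.0, -0.0], [-1.0, -0.014, 0.0], [-0.0, 0.0, -1.0]]
contact_force: [2.4, 0.9, -0.3]
grip_width: 0.0108
```

```bash
python3 -m inch '0 0 0 0 0 0 0.4;0 0 0 0 0 0 0.4;0 0 -4 0 0 0 0.45;0 0 -9 0 0 0 0.45;0 0 -13 0 0 0 0.45;-2.5 5 -13 0 0 0 0.45;-5 10 -13 0 0 0 0.45;-7.67 15.4 -13 0 0 0 0.45'; python3 -m inch '0 0 0 0 0 0 0.45;0 0 0 0 0 0 0.45'; python3 - <<'E'
from h import *
c=camera('side');w=camera('wrist');s=camera('scene')
a=c['frame'][200:340,250:440]
cv2.imwrite('pics/g6.png',cv2.cvtColor(np.hstack([cv2.resize(a,(400,300)),cv2.resize(w['frame'],(400,300))]),cv2.COLOR_RGB2BGR))
rs=[]
for n,p in (('scene',s),('side',c),('wrist',w)):
    h=cv2.cvtColor(p['frame'],cv2.COLOR_RGB2HSV).astype(int)
    r=regions_of(p,'push_post')
    if not r:continue
    m=((h[...,0]<8)|(h[...,0]>172))&(h[...,1]>140)&(h[...,2]>80)&r[0]['pixels'];q=np.argwhere(m)[:,::-1]
    if len(q):print(n,r[0]['conf'],len(q),q.mean(0),q.min(0),q.max(0),atz(p,q.mean(0),.0775)); rs.append(ray(p,q.mean(0)))
print(tri(rs[:2]))
E
```

```text
time: 14.15
tcp_pos: [0.4398, -0.0957, 0.1975]
tcp_rot: [[0.013, -1.0, -0.001], [-1.0, -0.013, -0.0], [0.0, 0.001, -1.0]]
contact_force: [0.1, 1.7, 0.4]
grip_width: 0.0412
time: 14.4
tcp_pos: [0.4424, -0.0967, 0.1982]
tcp_rot: [[0.014, -1.0, 0.001], [-1.0, -0.014, -0.001], [0.001, -0.001, -1.0]]
contact_force: [0.5, -0.1, 0.4]
grip_width: 0.0411
scene 0.91 154 [389.18181818 241.81168831] [386 229] [393 255] [ 0.43702422 -0.09277625  0.0775    ]
side 0.6 158 [292.5 278. ] [290 265] [295 291] [ 0.44276681 -0.09999601  0.0775    ]
wrist 0.94 681 [322.07048458 228.79148311] [312 209] [332 247] [ 0.44216367 -0.09668143  0.0775    ]
[ 0.44252925 -0.0961637   0.07300341]
```

View pics/g6.png

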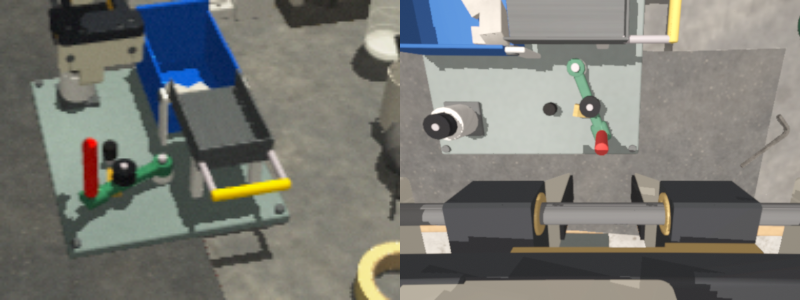

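The tray is down and empty. The post is centred between the jaws at (0.442, -0.097). Descending around it, then narrowing the jaws to a loose cage.

```bash
python3 -m inch '0 0 5 0 0 0 0.45;0 0 8 0 0 0 0.45;0 0 10.5 0 0 0 0.45;0 0 12 0 0 0 0.45;0 0 12.5 0 0 0 0.45;0 0 12.5 0 0 0 0.22;0 0 12.5 0 0 0 0.22;0 0 12.5 0 0 0 0.22' 40; python3 -m inch '-0.4 0.1 0 0 0 0 0.22;-1 0.3 0 0 0 0 0.22;-1.6 0.4 0 0 0 0 0.22;-2.2 0.5 0 0 0 0 0.22;-2.2 0.5 0 0 0 0 0.22'
```

```text
time: 15.7
tcp_pos: [0.4426, -0.0964, 0.0734]
tcp_rot: [[0.014, -1.0, 0.002], [-1.0, -0.014, -0.0], [0.0, -0.002, -1.0]]
contact_force: [0.2, -0.1, 1.0]
grip_width: 0.021
time: 16.32
tcp_pos: [0.4355, -0.0751, 0.0727]
tcp_rot: [[0.013, -1.0, -0.002], [-1.0, -0.013, -0.001], [0.001, 0.002, -1.0]]
contact_force: [-2.6, -4.9, 3.6]
grip_width: 0.0204
```

```bash
python3 -m inch '-0.6 0.1 0 0 0 0 0.22;-1.2 0.1 0 0 0 0 0.22;-1.8 0 0 0 0 0 0.22;-2.4 0 0 0 0 0 0.22;-3 -0.1 0 0 0 0 0.22;-3.6 -0.2 0 0 0 0 0.22;-4.1 -0.3 0 0 0 0 0.22;-4.1 -0.3 0 0 0 0 0.22'; python3 -m inch '0 0 0 0 0 0 0.22;0 0 0 0 0 0 0.22'; cat > chk.py <<'E'
from h import *
s=camera('scene');c=camera('side');w=camera('wrist');rs=[]
for n,p in (('scene',s),('side',c),('wrist',w)):
    h=cv2.cvtColor(p['frame'],cv2.COLOR_RGB2HSV).astype(int)
    r=regions_of(p,'push_post')
    if not r:continue
    m=((h[...,0]<8)|(h[...,0]>172))&(h[...,1]>140)&(h[...,2]>80)&r[0]['pixels'];q=np.argwhere(m)[:,::-1]
    if len(q):print(n,round(r[0]['conf'],2),len(q),q.mean(0).round(1),q.min(0),q.max(0),atz(p,q.mean(0),.0775).round(4))
a=c['frame'][200:340,250:440];b=s['frame'][180:320,240:430]
cv2.imwrite('pics/g7.png',cv2.cvtColor(np.hstack([cv2.resize(x,(400,300)) for x in(a,b)]),cv2.COLOR_RGB2BGR))
E
python3 chk.py
```

```text
time: 17.32
tcp_pos: [0.4362, -0.0345, 0.072]
tcp_rot: [[0.013, -1.0, -0.005], [-1.0, -0.013, -0.002], [0.002, 0.005, -1.0]]
contact_force: [-4.5, -6.9, 2.4]
grip_width: 0.0201
time: 17.58
tcp_pos: [0.4361, -0.0349, 0.072]
tcp_rot: [[0.012, -1.0, -0.005], [-1.0, -0.012, -0.002], [0.002, 0.005, -1.0]]
contact_force: [-5.0, -6.3, 1.5]
grip_width: 0.0202
scene 0.85 87 [369.3 257. ] [366 242] [371 266] [ 0.4189 -0.0246  0.0775]
side 0.71 62 [287.3 269.1] [284 263] [290 274] [ 0.4361 -0.0682  0.0775]
wrist 0.94 2430 [329.  288.9] [311 248] [350 322] [ 0.4402 -0.0381  0.0775]
```

View pics/g7.png

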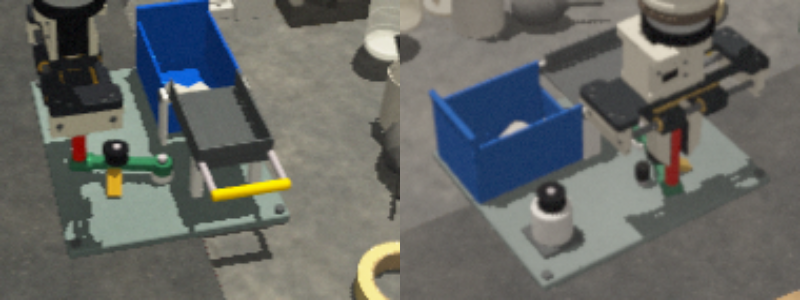

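The arm is past the brass pawl: side crop shows the arm at (120,160) and the pawl at (115,180). I estimate θ at about 0.63. I'll nudge it to mid-window, ease the sideways load and check the measurements.

```bash
python3 -m inch '-0.1 0.15 0 0 0 0 0.22;-0.2 0.3 0 0 0 0 0.22;-0.2 0.3 0 0 0 0 0.22;-0.2 0.3 0 0 0 0 0.22'; python3 - <<'E'
from h import *
from scipy.optimize import least_squares
c=camera('side');s=camera('scene')
p=c['frame'][235:305,270:345];q=s['frame'][220:290,330:405]
cv2.imwrite('pics/g8.png',cv2.cvtColor(np.hstack([cv2.resize(x,(400,373),interpolation=cv2.INTER_CUBIC) for x in(p,q)]),cv2.COLOR_RGB2BGR))
# side: predicted post axis pixel column/row at z=.05 for angles
pv=np.array([.5314,-.0627])
for th in(.5,.55,.6,.65,.7):
    P=[*(pv+.095*np.array([-np.cos(th-.36),np.sin(th-.36)]))]
    print(th,np.round(P,4),proj(c,[*P,.06]).round(1),proj(s,[*P,.06]).round(1))
for k,n in((c,'side'),(s,'scene')):
    h=cv2.cvtColor(k['frame'],cv2.COLOR_RGB2HSV).astype(int)
    m=((h[...,0]<8)|(h[...,0]>172))&(h[...,1]>140)&(h[...,2]>60);m[:, :270]=0;m[:,400:]=0;m[:225]=0;m[310:]=0
    for y in range(240,285,3):
        x=np.flatnonzero(m[y]); 
        if len(x):print(n,y,x.min(),x.max(),end='; ')
E
```

```text
time: 18.38
tcp_pos: [0.4361, -0.0332, 0.0724]
tcp_rot: [[0.012, -1.0, 0.001], [-1.0, -0.012, -0.002], [0.002, -0.001, -1.0]]
contact_force: [2.7, -8.6, -4.6]
grip_width: 0.0203
0.5 [ 0.4373 -0.0494] [[286.7 269.3]] [[373.4 254.3]]
0.55 [ 0.4381 -0.0448] [[286.7 268. ]] [[371.5 254.8]]
0.6 [ 0.4391 -0.0401] [[286.8 266.7]] [[369.5 255.3]]
0.65 [ 0.4404 -0.0355] [[287.  265.3]] [[367.6 255.7]]
0.7 [ 0.4418 -0.031 ] [[287.3 264. ]] [[365.6 256.1]]
side 264 284 289; side 267 284 290; side 270 285 290; side 273 285 289; scene 240 371 372; scene 243 369 372; scene 246 369 372; scene 249 369 372; scene 252 368 371; scene 255 368 371; scene 258 366 371; scene 261 366 371; scene 264 365 370;
```

View pics/g8.png

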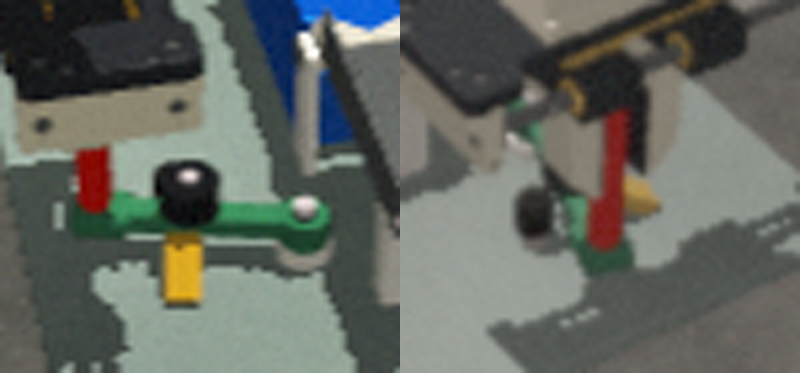

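Every estimate agrees on θ≈0.64–0.65. From the TCP and cage the post is at y≈-0.035; the scene column is about 368, and the pawl shows free beside the arm. I'll hold briefly to confirm it's steady, then hand in.

```bash
python3 -m inch '0 0 0 0 0 0 0.22;0 0 0 0 0 0 0.22;0 0 0 0 0 0 0.22;0 0 0 0 0 0 0.22;0 0 0 0 0 0 0.22;0 0 0 0 0 0 0.22' && python3 -c "
from plant import hand_in
print(hand_in())"
```

```text
time: 19.23
tcp_pos: [0.4361, -0.0333, 0.0724]
tcp_rot: [[0.012, -1.0, 0.001], [-1.0, -0.012, -0.002], [0.002, -0.0, -1.0]]
contact_force: [1.5, -7.8, -4.7]
grip_width: 0.02
the job is handed in; nothing more can be done
None
```

The job is handed in at about 19 s. The tray has been emptied into the bin and lowered, and the arm is holding the tensioner past the pawl.

- **Tray:** The first grip on the handle bar slipped off and moved nothing. I gripped again about 12 mm deeper, lifted to roughly 1.2 rad and lowered the tray to its start height. A wrist view from the top of the lift showed all three blocks in the blue bin, and a later picture showed the tray down and empty.
- **Tensioner:** I pushed the post with the jaws loosely around it, past the pawl to about 0.65 rad. The target window is 0.59 to 0.72 rad. The finger position and the scene camera both gave 0.64–0.65 rad, and in the side view the pawl showed free beside the arm. The position was steady over the last 0.75 s.
- **Disagreement:** The push measured about 8 N, below the 9–10 N stated beyond the pawl but above the 5–6 N of riding over it. I did not resolve this.
- **Not checked:** I did not go near the oil can, hex key or file, but I did not measure their positions again at the end.

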